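# Turn a rinsed bottle lid over through the wire chute

### The arm

A 6-joint arm with a two-finger parallel gripper is mounted at the origin on the work surface. World frame = base frame: x ahead of the robot, y to its left, z up, the work surface at z = 0. Lengths are in mm, angles in rad, forces in N, time in s.
With the tool pointing down it reaches from about 250 to 725 mm from the base axis. Payload 9.7 kg.
Tool frame: the origin (TCP) lies at the very end of the fingers, on their centre line; the grasp point (between the pads) lies 19 mm behind it; z points along the fingers, y is the line along which they close (so a half turn about z gives the same grasp; the last joint's range is limited). The gripper opens to 85 mm and grips with 20 to 120 N. Pads are 22 mm wide; open, the fingers measure 114 mm over their backs; the gripper's body (76 mm by 85 mm) begins 54 mm behind the grasp point. The pads swing forward as they close: fully open they stand 13 mm farther back than shut.
Start: joints at [-1.169, 0.087, 0.176, 1.66, 0, 1.571], TCP at [215.089, -506.195, 231.284] pointing down, gripper open.
Joint ranges: [-3.13, 3.13], [-0.85, 1.81], [-1.15, 1.24], [-2.2, 2.28], [-1.44, 1.52], [-3.14, 3.14]. Speed limits (rad/s): [2.22, 2.22, 2.57, 3.14, 3.14, 3.14].

### API

Orientations are given as a unit quaternion [x, y, z, w].
In Python, from plant import monitor, eyes, workorder gives the robot as it stands.
- The arm moves only by the shell command python3 -m inch 'ROWS' [OPENING] [FORCE]. ROWS is a JSON object whose one key "plan" holds a list of rows, each an object of numbers: "dx", "dy", "dz": the shift along the tool's x, y, z in cm; "twist": the turn about the tool's z in rad. In form: {"plan": [{"dx": .., "dy": .., "dz": .., "twist": ..}, ...]}. A call has 1 to 8 rows; each row shifts and turns the commanded pose from where the row before left it, along the tool's axes as they then stand; what a row does not reach is not made up. A row lasts 1/12 s, in which the tool goes at most 41.7 mm and 7.16 degrees, less where a joint would pass 70% of its speed; a pose out of reach is approached as far as the arm can. A call with a gripper value outside its range is refused whole. OPENING is the opening, from 0 (shut) to 1 (fully open), set as the call begins (- or left out, the last holds). The fingers move at their own pace and stop on an object; FORCE is the grip in N (left out, the last holds). Time passes only in rows, so rows that do not move let the fingers close. It gives the time, the measured TCP pose, the force, the opening and the grip force at its end, in the units of the state.
- monitor.observe(): the state, without advancing time (a new reading comes with each control period).
- eyes.read_camera(name): name is "scene" or "top" or "wrist"; returns a dict with "frame" (420x560x3 uint8, red, green, blue), "depth" (420x560 float32, mm along the optical axis (not along the pixel's ray), 0 where there is no reading), "fx", "fy", "cx", "cy" (pixels), "R" (3x3) and "t" (3): a world point X has camera coordinates R X + t; the wrist camera has in their place "T_tool_cam" (4x4, takes a point from camera to tool coordinates, whose origin is the TCP and whose axes are the flange's). Camera axes: x right, y down, z forward; pixel columns grow to the right and rows downward; lengths in mm; the calibration is good to about 2 mm. A picture is of the moment at which its call begins: read the wrist's pose just before it.
- workorder.finish_job(): hands the job in; it is judged then, once.
Trained networks look in a picture, given as the dict that the camera call returned (one of the last four; its "shot" number tells which), for a name from the list of things; names that differ only in an ending like _2 or _b are one class to them, and where a whole thing is asked for, a point or a joint stands for the part that bears it (a point fixed in the world has none). Each returns a list of dicts, best first, with "conf" (0 to 1); they miss things now and then, are a little off and sometimes report something else, mostly with a low value. They report only what shows in the picture. A call takes as long as a camera call. They do not tell look-alikes from the thing itself.
- eyes.trace(picture, name): "region" (420x560 bool, what is visible of it) and "rect" ([centre column, centre row, width, height] in pixels, round what is visible of it).
- eyes.place_of(picture, name): "location" ([column, row] in pixels: a listed point, or the origin of a listed thing).
The state is a dict: "clock": time; "q": joint angles; "qd": joint speeds; "tau": joint torques, N m; "eef_pos": TCP position; "tcp_rot": TCP orientation; "force": force on the tool from outside, world axes, zero at the start; "moment": the same for the moment, N m; "width": opening from 0.0 (shut) to 1.0 (fully open); "finger_force": force on a finger pad.
Only numpy, scipy, OpenCV 4.12 (cv2) and the standard library are available. Lean on these libraries where they do the work, as an engineer would, in place of code of your own. Each camera call takes 0.05 s, during which the arm holds its last target. There are 200 camera calls.

### The job

One of the two rinsed bottle lids lies mouth up and still holds water. Lay it mouth up on the sloping rails at the top of the wire turn-over chute, let go, and push it on past the two sprung catches so that it slides down through the twisted guide, turns over and ends lying mouth down in the drip tray at the chute's foot. Leave the other lid, the bottles and everything else where they are.

Things in the scene. Friction and masses are not known exactly. Their poses are not given: they have to be found in the camera images.
- lid: The lid to turn over: round grey plastic bottle lid, 64 mm across, 15 mm high, about 40 g, ribbed side, 4 mm closed face, 3 mm skirt. It starts lying mouth up on the ledge, to the left or right of the chute. Origin: centre of the outside of its closed face (on the ledge at the start, the rim 15 mm above it). z points out of its open mouth, up at the start.
- dry_lid: The other lid, of the same shape, size and look, lying mouth down on the chute's other side; it needs nothing. Origin: centre of its underside on the ledge (its mouth), z up.
- chute: Turn-over chute, fixed: grey base plate 420 x 112 x 8 mm and a cage of smooth 6 mm steel wires running at 40 degrees from the mouth (high end, on the right) down to the left, twisting half a turn and ending over a white drip tray. Origin: on the ledge below the mouth; x level, from tray to loading end, z up. Tray floor: x -331 to -223, y +-45, z 12, walls to 38 mm. Height 243 mm.
- mouth: Frame of the chute's mouth, fixed to it 187 mm above the ledge. Origin: midway between the catches, level with the top of the loading rails. x points up the rails (40 degrees above level, away from the tray), y level across them, z square to them, up and towards the tray. Rails: two 6 mm wires at y = +-18 mm from x = 0 to 85 mm, open above and at the sides; a cross wire joins them at x = 85 mm.
- load (a point): Point on top of the loading rails, midway between them, 40 mm up the slope (mouth x) from the catches: where a held lid's closed face is to be laid. Axes as the mouth's. Fingers holding the lid across its width (along y) straddle the rails, whose outer faces are 42 mm apart. Nearer the catches than x = 35 mm such fingers would meet the catch housings.
- rest (a point): Point on the rails at mouth x = 18 mm: a lid let go on the smooth rails slides down by itself and stops here (its centre) against the two catches, its rear edge at x = 50 mm. To go on it is pushed from behind, down the slope, with 3 to 5 N; once its centre passes x = 0 it gives way and runs down by itself. Axes as the mouth's.
- catch_l (a joint): Left catch: upright white nylon roller, 10 mm diameter, 2 to 17 mm above the rails, at mouth x = 0, y = +32.5 mm. Value: how far it is sprung outwards, 0 to 0.010 m (a passing lid needs about 0.005; 2 N to start, about 4 N there). Its grey housing: x -11 to +11, y 46 to 66 mm, up to 20 mm above the rails.
- catch_r (a joint): Right catch, the same at y = -32.5 mm, springing outwards to -y; housing at y = -46 to -66 mm.
- roof (a point): Point at mouth x = 12 mm, z = 45 mm, where the two roof wires (6 mm, y = +-18) of the guide slot begin, running down to 30 mm clear above the floor wires just behind the catches; there the slot is 69 mm wide. Nothing stands above the rails from x = 16 mm upwards. Axes as the mouth's.
- twist (a point): Middle of the slot half way down the twist, where the lid stands on edge: fixed to the chute, 108 mm from the chute's origin towards the tray, 116 mm up. Axes as the chute's.
- bottle0: Empty clear bottle, 62 mm diameter, 152 mm high, upside down on a peg of the grey drying rack (160 x 230 mm) that is clamped to the far edge of the ledge on the left. Origin: centre of its lower end, 22 mm above the ledge, z up.
- bottle1: The other empty bottle on the rack, same size. Origin: centre of its lower end, z up.
- tin: Closed aluminium formula tin, 105 mm diameter, 135 mm high, at the far right. Origin: centre of its underside.
- mug: White ceramic mug, 80 mm diameter, 92 mm high, at the left. Origin: centre of its underside.
- teat: Clear amber silicone teat standing on its flange, 54 mm diameter, 50 mm high, on the right. Origin: centre of its underside.
- scoop: Blue measuring scoop, 38 mm bowl with a flat handle, 140 mm long, 30 mm high, between the robot and the chute. Origin: under its middle, on the ledge; x points from the handle to the bowl.
Mind the look-alikes: they are no part of the job. What is shaped like the lid but green is not meant.

How it is judged:
By the outcome, as a careful person would: the job done as asked, in the order asked, and still so for the second after the job is handed in, with the robot touching nothing.
It also fails if it takes over 58 s, if anything falls off the work surface, if the arm or the gripper's body presses on something with over 40 N, if the wrist force passes 120 N, or if a joint passes its speed limit or range.

## Working session

There is one attempt and no reset: what is moved stays moved. The work goes in short steps, Python scripts to look and compute and a shell command to move; the robot and the scene stay as the last step left them, time stands still between calls to the robot, and variables do not carry over. Pictures are saved under pics/ and viewed, at most 10 in all, crops included, and the job is handed in when it is done.

```bash
ls; mkdir -p pics; cat > h.py <<'E'
import numpy as np, cv2
from scipy.spatial.transform import Rotation as Ro
from plant import monitor, eyes, workorder
def world(p,u,v,d,pose=None):
    c=np.array([(u-p["cx"])/p["fx"]*d,(v-p["cy"])/p["fy"]*d,d])
    if "R" in p: return np.array(p["R"]).T@(c-np.array(p["t"]))
    T=np.array(p["T_tool_cam"]); s=pose
    return Ro.from_quat(s["tcp_rot"]).apply(T[:3,:3]@c+T[:3,3])+np.array(s["eef_pos"])
def proj(p,X):
    c=np.array(p["R"])@np.array(X)+np.array(p["t"]); return np.array([c[0]/c[2]*p["fx"]+p["cx"],c[1]/c[2]*p["fy"]+p["cy"],c[2]])
E
python3 - <<'E'
from h import *
s=monitor.observe(); print({k:np.round(v,3) for k,v in s.items()})
np.set_printoptions(suppress=True,precision=1)
for cam in ("top","scene"):
    p=eyes.read_camera(cam); cv2.imwrite(f"pics/{cam}0.png",p["frame"][:,:,::-1])
    print(cam,"campos",-np.array(p["R"]).T@np.array(p["t"]))
    for n in ("lid","dry_lid","chute","mouth","load","rest","scoop","teat","mug","tin","roof","twist","catch_l","catch_r"):
        for r in eyes.place_of(p,n)[:3]:
            u,v=r["location"]; d=p["depth"][min(int(round(v)),419),min(int(round(u)),559)]
            print(cam,n,round(r["conf"],2),np.array([u,v]),world(p,u,v,d) if d>0 else None)
E
```

```text
pics
{'clock': np.float64(0.0), 'q': array([-1.169,  0.087,  0.175,  1.66 , -0.   ,  1.571]), 'qd': array([-0.   , -0.001, -0.   ,  0.001,  0.   , -0.002]), 'tau': array([ 3.000e-03, -5.204e+01,  4.648e+01,  1.700e-02,  0.000e+00,
        0.000e+00]), 'eef_pos': array([ 214.988, -506.006,  230.603]), 'tcp_rot': array([ 0.98 ,  0.2  , -0.   , -0.001]), 'force': array([ 0.264, -0.343, -0.092]), 'moment': array([-0.088, -0.02 ,  0.008]), 'finger_force': np.float64(0.0), 'width': np.float64(1.002)}
top campos [ 335.9   67.9 1389.8]
top lid 0.94 [422.4 250.4] [ 465.7 -362.7    1.9]
top lid 0.91 [415.5 212.2] [ 570.9 -347.1    0.7]
top dry_lid 0.58 [174.5 230.2] [502.8 311.6  10.6]
top chute 0.73 [335.3 214.6] [ 557.7 -124.5    5.2]
top mouth 0.71 [347.2 200.9] [ 596.  -156.7    9.1]
top load 0.66 [362.8 194.8] [ 589.6 -176.1  131.6]
top rest 0.83 [355.6 198. ] [ 605.6 -180.6    4.9]
top scoop 0.65 [340.2 284.9] [ 367.1 -134.4   27.9]
top scoop 0.27 [342.8 197.8] [ 605.  -145.1    5.9]
top teat 0.86 [409.6 178.6] [ 658.9 -324.9   29.3]
top teat 0.21 [421.2 251.6] [ 462.9 -361.1   -3.9]
top mug 0.78 [119.4 198.4] [588.1 469.3   0.3]
top mug 0.42 [302.6 211.5] [563.4 -34.4   8.3]
top tin 0.84 [344.8 149.7] [ 703.6 -129.9  138.8]
top roof 0.62 [342.6 197.3] [ 606.8 -144.8    3.9]
top roof 0.48 [173.5 232.9] [495.  313.1  14.7]
top twist 0.77 [301.9 211.7] [562.9 -32.5   8. ]Traceback (most recent call last):
  File "<stdin>", line 8, in <module>
ValueError: it knows: bottle, chute, dry_lid, lid, load, mouth, mug, rest, roof, scoop, teat, tin, twist
```

```bash
python3 - <<'E'
from h import *
np.set_printoptions(suppress=True,precision=1)
for cam in ("top","scene"):
    p=eyes.read_camera(cam)
    if cam=="scene":
      cv2.imwrite(f"pics/{cam}0.png",p["frame"][:,:,::-1])
      print("campos",-np.array(p["R"]).T@np.array(p["t"]))
      for n in ("lid","dry_lid","chute","mouth","load","rest","scoop","teat","roof","twist"):
        for r in eyes.place_of(p,n)[:3]:
            u,v=r["location"]; d=p["depth"][min(int(round(v)),419),min(int(round(u)),559)]
            print(cam,n,round(r["conf"],2),np.array([u,v]),world(p,u,v,d) if d>0 else None)
    else:
      crops=[p["frame"][y-30:y+30,x-40:x+40] for x,y in ((418,232),(174,232))]
      crops.append(p["frame"][160:280,260:420])
      im=np.hstack([np.vstack([cv2.resize(c,(320,240),interpolation=cv2.INTER_CUBIC) for c in crops[:2]]),cv2.resize(crops[2],(480,480)[:2] and (480,480),interpolation=cv2.INTER_CUBIC)])
      cv2.imwrite("pics/crop0.png",im[:,:,::-1])
E
```

```text
campos [1241.9   -2.6 1039.3]
scene lid 0.77 [143.2 228.9] [ 458.5 -358.     6. ]
scene lid 0.65 [145.2 261.2] [ 570.3 -337.2    6.2]
scene dry_lid 0.87 [370.6 230.3] [510.3 299.5  15.4]
scene dry_lid 0.18 [208.7 317.2] [ 788.  -142.9   92.2]
scene chute 0.66 [221.7 258.2] [ 622.2 -118.3   81.7]
scene mouth 0.58 [211.4 213.6] [ 412.3 -162.4    4.6]
scene load 0.98 [198.2 213.6] [ 411.5 -201.5    6.6]
scene rest 0.85 [206.5 212.1] [ 402.2 -178.1    0.3]
scene scoop 0.64 [218.7 200.4] [ 545.6 -113.   220.8]
scene teat 0.63 [144.4 296.6] [ 687.9 -319.6   22.4]
scene roof 0.78 [221.2 200.8] [ 544.4 -107.3  217.4]
scene roof 0.58 [256.7 225.8] [567.2 -24.7 139.3]
scene roof 0.24 [220.2 256. ] [ 620.7 -121.3   90. ]
scene twist 0.66 [257.  224.8] [565.3 -23.8 141.1]
```

View pics/top0.png

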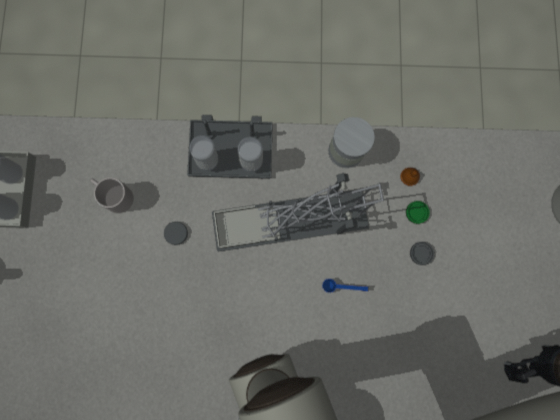

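View pics/scene0.png

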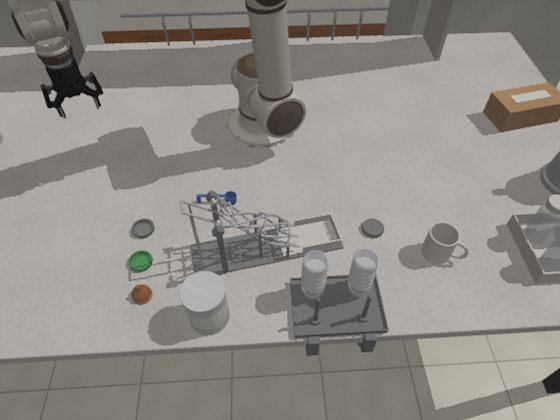

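View pics/crop0.png

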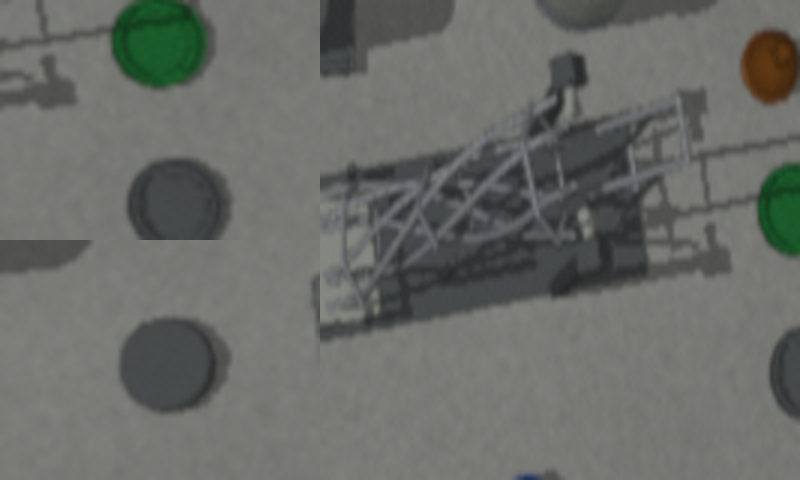

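The top view shows three lid-shaped things:
- **Grey with a rim at (422,252):** mouth up, so this is the lid.
- **Smooth grey at (175,233):** mouth down, so this is dry_lid.
- **Green at (417,212):** the decoy.

The enlarged crop confirms it: the (422,252) lid shows the ring of an open mouth. The scene view agrees, with the open lid at (143,228). Next I fit the chute pose to the network points.

```bash
cat >> h.py <<'E'
C,S=np.cos(np.radians(40)),np.sin(np.radians(40))
def m2c(p): x,y,z=p; return np.array([C*x-S*z,y,187+S*x+C*z])
def c2w(P,c): a=P[2]; return np.array([P[0]+np.cos(a)*c[0]-np.sin(a)*c[1],P[1]+np.sin(a)*c[0]+np.cos(a)*c[1],c[2]])
PTS={"chute":np.zeros(3),"mouth":m2c((0,0,0)),"load":m2c((40,0,0)),"rest":m2c((18,0,0)),"roof":m2c((12,0,45)),"twist":np.array([-108,0,116.])}
def ray(p,u,v,z):
    o=-np.array(p["R"]).T@np.array(p["t"]); w=world(p,u,v,1000.)-o; return o+w*(z-o[2])/w[2]
E
python3 - <<'E'
from h import *
from scipy.optimize import least_squares
np.set_printoptions(suppress=True,precision=2)
ps={c:eyes.read_camera(c) for c in("top","scene")}
obs=[]
for c,p in ps.items():
    for n in PTS:
        r=[q for q in eyes.place_of(p,n) if q["conf"]>.5]
        if r: obs.append((c,n,np.array(r[0]["location"])))
    for r in eyes.trace(p,"lid")[:3]:
        m=r["region"]; ys,xs=np.nonzero(m); u,v=cv2.minEnclosingCircle(np.c_[xs,ys].astype(np.float32))[0]
        print(c,"lid",round(r["conf"],2),len(xs),np.array(r["rect"]),ray(p,r["rect"][0],r["rect"][1],12), p["frame"][m].mean(0))
f=lambda P:np.concatenate([proj(ps[c],c2w(P,PTS[n]))[:2]-l for c,n,l in obs])
s=least_squares(f,[580,-150,-1.4],loss="soft_l1")
print(s.x,np.degrees(s.x[2]))
for (c,n,l),e in zip(obs,f(s.x).reshape(-1,2)): print(c,n,l,e)
np.save("P.npy",s.x)
p=ps["top"]
k=5;u0,v0=200,160
ims=[]
for c,(u0,v0,w,h) in {"top":(205,165,200,100),"scene":(175,180,180,100)}.items():
    p=ps[c];im=cv2.resize(p["frame"][v0:v0+h,u0:u0+w],(800,300*800//800 and 300*1+0) if 0 else (w*4,h*3 if 0 else h*4),interpolation=cv2.INTER_CUBIC)[:,:,::-1].copy()
    def L(a,b,col):
        q=[tuple(int(x) for x in ((proj(p,c2w(s.x,t))[:2]-[u0,v0])*4)) for t in(a,b)]; cv2.line(im,q[0],q[1],col,1)
    for y in(-18,18): L(m2c((0,y,-3)),m2c((85,y,-3)),(0,0,255)); 
    L(m2c((85,-18,-3)),m2c((85,18,-3)),(0,0,255))
    T=[np.array(t,float) for t in((-331,-45,38),(-223,-45,38),(-223,45,38),(-331,45,38))]
    for i in range(4): L(T[i],T[(i+1)%4],(0,255,0))
    ims.append(im)
W=max(i.shape[1] for i in ims)
im=np.vstack([cv2.copyMakeBorder(i,0,0,0,W-i.shape[1],0) for i in ims])
cv2.imwrite("pics/fit.png",cv2.resize(im,(600,600)))
E
```

```text
top lid 0.87 472 [421.1 253.3  23.7  23.4] [ 456.84 -355.77   12.  ] [66.08 69.37 69.35]
top lid 0.61 415 [419.  211.1  21.6  19.9] [ 572.25 -353.41   12.  ] [26.66 81.24 40.2 ]
scene lid 0.76 347 [142.2 227.3  26.4  17. ] [ 457.06 -359.62   12.  ] [103.11 102.58 102.15]
scene lid 0.73 407 [142.1 260.2  23.1  20.2] [ 570.34 -344.24   12.  ] [ 75.32 120.7   80.94]
scene lid 0.6 269 [203.1 214.1  42.2  44.9] [ 418.68 -185.83   12.  ] [111.28 109.91 109.02]
[ 562.63 -128.7    -1.4 ] -80.168920241327
top chute [337.3 211.8] [-0.73  1.35]
top mouth [339.  288.1] [  8.6  -87.24]
top load [362.6 197.2] [-0.41 -0.18]
top rest [352.6 196.6] [1.5  2.55]
top roof [343.6 200.7] [-1.42 -1.93]
top twist [300.6 211.8] [0.37 0.25]
scene chute [221.8 257.7] [-0.23 -1.53]
scene mouth [210.6 216.6] [ 3.   -1.82]
scene load [200.1 210.7] [-0.44 -0.22]
scene rest [206.5 211.2] [0.9  1.67]
scene roof [221.2 200.7] [-1.5   1.71]
scene twist [257.5 224.2] [ 0.28 -0.13]
```

View pics/fit.png

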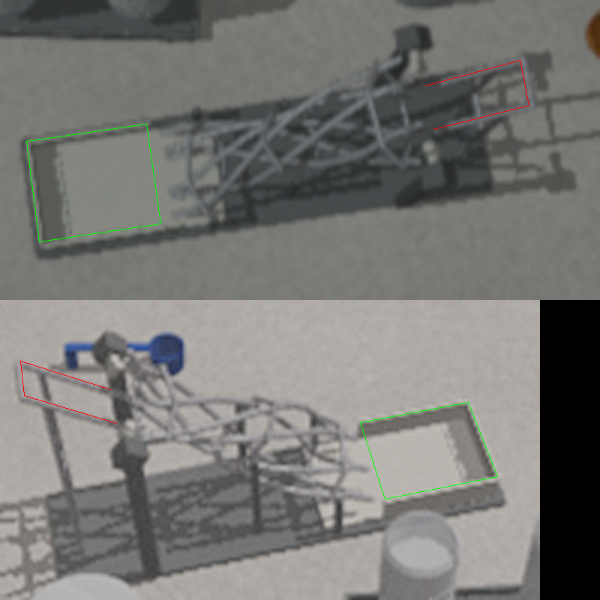

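```bash
python3 -m inch '{"plan":[{"dx":3.5,"dy":-0.5,"dz":1.0,"twist":0},{"dx":3.5,"dy":-0.5,"dz":1.0,"twist":0},{"dx":3.5,"dy":-0.5,"dz":1.0,"twist":0},{"dx":3.5,"dy":-0.5,"dz":1.0,"twist":0},{"dx":3.5,"dy":-0.5,"dz":1.0,"twist":0},{"dx":3.5,"dy":-0.5,"dz":1.0,"twist":0},{"dx":3.5,"dy":-0.5,"dz":1.0,"twist":0},{"dx":3.5,"dy":-0.5,"dz":1.0,"twist":0}]}' 1
python3 -m inch '{"plan":[{"dx":0,"dy":0,"dz":0,"twist":-0.12},{"dx":0,"dy":0,"dz":0,"twist":-0.12},{"dx":0,"dy":0,"dz":0,"twist":-0.12},{"dx":0,"dy":0,"dz":0,"twist":-0.12},{"dx":0,"dy":0,"dz":0,"twist":-0.12},{"dx":0,"dy":0,"dz":0,"twist":-0.12},{"dx":0,"dy":0,"dz":0,"twist":-0.12},{"dx":0,"dy":0,"dz":0,"twist":-0.12}]}'
python3 -m inch '{"plan":[{"dx":0,"dy":0,"dz":0,"twist":-0.12},{"dx":0,"dy":0,"dz":0,"twist":-0.12},{"dx":0,"dy":0,"dz":0,"twist":-0.12},{"dx":0,"dy":0,"dz":0,"twist":-0.02},{"dx":0,"dy":0,"dz":0,"twist":0}]}'
cat > lk.py <<'E'
from h import *
import sys
np.set_printoptions(suppress=True,precision=2)
def tool(s):
    R=Ro.from_quat(s["tcp_rot"]).as_matrix(); return R
def wlook(name,z,fn=None):
    s=monitor.observe();p=eyes.read_camera("wrist")
    if fn: cv2.imwrite(fn,p["frame"][:,:,::-1])
    T=np.array(p["T_tool_cam"]);R=tool(s);o=np.array(s["eef_pos"])+R@T[:3,3]
    for r in eyes.trace(p,name)[:3]:
        u,v=r["rect"][:2]; w=world(p,u,v,1000.,s)-o; X=o+w*(z-o[2])/w[2]
        print(name,round(r["conf"],2),np.array(r["rect"]),X,"tool-frame delta mm",R.T@(X-np.array(s["eef_pos"])),p["frame"][r["region"]].mean(0))
    return s,p
E
python3 - <<'E'
from lk import *
s,p=wlook("lid",15,"pics/w0.png")
print(s["clock"],np.array(s["eef_pos"]),np.degrees(np.arctan2(*tool(s)[1::-1,0])),tool(s)[:,2],p["T_tool_cam"])
E
```

```text
clock: 2.72
eef_pos: [458.5, -358.7, 150.9]
tcp_rot: [0.98, 0.2, 0.0, 0.0]
force: [0.5, -0.8, -0.4]
width: 1.001
finger_force: 0.0
clock: 3.38
eef_pos: [457.1, -359.9, 151.3]
tcp_rot: [0.775, 0.632, -0.0, -0.0]
force: [0.1, -0.2, -0.2]
width: 1.0
finger_force: 0.0
clock: 3.8
eef_pos: [457.2, -359.9, 151.3]
tcp_rot: [0.645, 0.764, -0.0, -0.0]
force: [-0.9, -0.1, 0.0]
width: 0.998
finger_force: 0.0
lid 0.89 [276.5 189.6  63.2  68. ] [ 457.79 -357.15   15.  ] tool-frame delta mm [  2.58   1.09 136.26] [ 97.81 101.64 103.41]
lid 0.85 [391.9 201.2  72.1  67.7] [ 568.82 -349.86   15.  ] tool-frame delta mm [ -8.93 111.76 136.25] [ 41.97 116.82  60.7 ]
3.8 [ 457.15 -359.87  151.26] 99.6883763266942 [-0.  0. -1.] [[   0.     -0.95   -0.32   82.11]
 [   1.      0.     -0.      0.26]
 [   0.     -0.32    0.95 -142.74]
 [   0.      0.      0.      1.  ]]
```

View pics/w0.png

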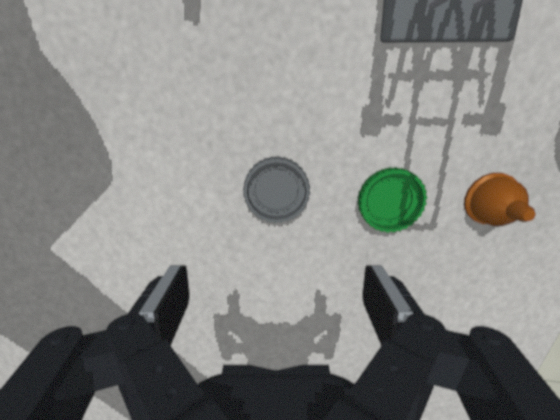

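The wrist view shows the grey lid with its rim ring at (276,190), centred between the fingers and mouth up. The green one is at (392,200), clear of the fingers. Descending to grasp.

```bash
python3 -m inch '{"plan":[{"dx":0.2,"dy":0.1,"dz":3.0,"twist":0},{"dx":0,"dy":0,"dz":3.0,"twist":0},{"dx":0,"dy":0,"dz":3.0,"twist":0},{"dx":0,"dy":0,"dz":3.0,"twist":0},{"dx":0,"dy":0,"dz":2.0,"twist":0},{"dx":0,"dy":0,"dz":1.0,"twist":0},{"dx":0,"dy":0,"dz":0.4,"twist":0},{"dx":0,"dy":0,"dz":0,"twist":0}]}' 1
python3 -m inch '{"plan":[{"dx":0,"dy":0,"dz":0,"twist":0},{"dx":0,"dy":0,"dz":0,"twist":0},{"dx":0,"dy":0,"dz":0,"twist":0},{"dx":0,"dy":0,"dz":0,"twist":0},{"dx":0,"dy":0,"dz":0,"twist":0},{"dx":0,"dy":0,"dz":0,"twist":0},{"dx":0,"dy":0,"dz":0,"twist":0},{"dx":0,"dy":0,"dz":0,"twist":0}]}' 0.6 20
```

```text
clock: 4.57
eef_pos: [457.7, -357.7, -2.9]
tcp_rot: [0.645, 0.765, -0.0, -0.0]
force: [-0.8, -0.3, 0.2]
width: 1.002
finger_force: 0.0
clock: 5.23
eef_pos: [458.7, -358.5, -0.7]
tcp_rot: [0.644, 0.765, 0.0, 0.002]
force: [-0.2, 0.2, 6.3]
width: 0.73
finger_force: 21.7
```

```bash
python3 -m inch '{"plan":[{"dx":0,"dy":0,"dz":-1.0,"twist":0},{"dx":0,"dy":0,"dz":-3.5,"twist":0},{"dx":0,"dy":0,"dz":-4,"twist":0},{"dx":0,"dy":0,"dz":-4,"twist":0},{"dx":0,"dy":0,"dz":-4,"twist":0},{"dx":0,"dy":0,"dz":-4,"twist":0},{"dx":0,"dy":0,"dz":-4,"twist":0},{"dx":0,"dy":0,"dz":-4,"twist":0}]}'
python3 - <<'E'
from lk import *
P=np.load("P.npy"); s=monitor.observe(); R=tool(s)
for x,z in((42,40),(42,8)):
    piv=c2w(P,m2c((x,0,z))); tcp=piv-[0,0,8.2]
    print(x,z,tcp,"delta tool cm",R.T@(tcp-np.array(s["eef_pos"]))/10)
print(s["width"],s["finger_force"],np.array(s["eef_pos"]))
E
```

```text
clock: 5.9
eef_pos: [457.2, -357.3, 285.6]
tcp_rot: [0.644, 0.765, 0.0, 0.001]
force: [0.8, -0.6, -0.7]
width: 0.728
finger_force: 22.4
42 40 [ 563.73 -135.07  236.44] delta tool cm [20.1  14.27  4.91]
42 8 [ 567.24 -155.34  211.93] delta tool cm [18.04 14.27  7.36]
0.7280114596472481 22.365766761358827 [ 457.23 -357.32  285.59]
```

```bash
python3 -m inch '{"plan":[{"dx":2.5,"dy":1.8,"dz":0,"twist":0},{"dx":2.5,"dy":1.8,"dz":0,"twist":0},{"dx":2.5,"dy":1.8,"dz":0,"twist":0},{"dx":2.5,"dy":1.8,"dz":0,"twist":0},{"dx":2.5,"dy":1.8,"dz":0,"twist":0},{"dx":2.5,"dy":1.8,"dz":0,"twist":0},{"dx":2.5,"dy":1.8,"dz":0,"twist":0},{"dx":2.6,"dy":1.7,"dz":0,"twist":0}]}'
python3 -m inch '{"plan":[{"dx":0,"dy":0,"dz":0,"twist":0},{"dx":0,"dy":0,"dz":0,"twist":0}]}'
cat > ov.py <<'E'
from lk import *
P=np.load("P.npy")
def wproj(p,s,X):
    T=np.array(p["T_tool_cam"]);R=tool(s);c=T[:3,:3].T@(R.T@(np.array(X)-np.array(s["eef_pos"]))-T[:3,3])
    return np.array([c[0]/c[2]*p["fx"]+p["cx"],c[1]/c[2]*p["fy"]+p["cy"]])
def draw(p,s,im,P=P):
    def L(a,b,col=(0,0,255)):
        q=[tuple(int(round(x)) for x in np.clip(wproj(p,s,c2w(P,t)),-2000,2000)) for t in(a,b)]; cv2.line(im,q[0],q[1],col,1)
    for y in(-18,18): L(m2c((0,y,0)),m2c((85,y,0)))
    L(m2c((85,-18,0)),m2c((85,18,0)))
    for sg in(-1,1):
        B=[m2c((x,sg*y,20)) for x,y in((-11,46),(11,46),(11,66),(-11,66))]
        for i in range(4): L(B[i],B[(i+1)%4],(255,0,255))
        L(m2c((12,sg*18,42)),m2c((0,sg*18,33)),(0,255,255))
if __name__=="__main__":
    s=monitor.observe();p=eyes.read_camera("wrist");im=p["frame"][:,:,::-1].copy()
    im2=im.copy();draw(p,s,im2);cv2.imwrite(sys.argv[1],im2)
    print(np.array(s["eef_pos"]),s["width"],s["finger_force"],s["clock"])
    for n in PTS: print(n,wproj(p,s,c2w(P,PTS[n])),[(round(r["conf"],2),np.array(r["location"])) for r in eyes.place_of(p,n)[:2]])
E
python3 ov.py pics/w1.png
```

```text
clock: 6.57
eef_pos: [564.8, -133.9, 283.4]
tcp_rot: [0.644, 0.765, 0.0, 0.0]
force: [-0.4, 0.0, -0.8]
width: 0.727
finger_force: 22.4
clock: 6.73
eef_pos: [564.8, -133.9, 283.1]
tcp_rot: [0.643, 0.766, 0.0, 0.0]
force: [0.1, -1.0, -0.2]
width: 0.73
finger_force: 22.4
[ 564.82 -133.87  283.06] 0.7301100118196672 22.366767805069685 6.7333
chute [274.44 158.73] [(0.8, array([276.5, 162.4]))]
mouth [273.69 199.64] []
load [273.49 247.6 ] []
rest [273.6  220.52] [(0.21, array([276.2, 159.9]))]
roof [273.35 190.82] []
twist [274.17  65.01] [(0.67, array([276.7,  66.9]))]
```

View pics/w1.png

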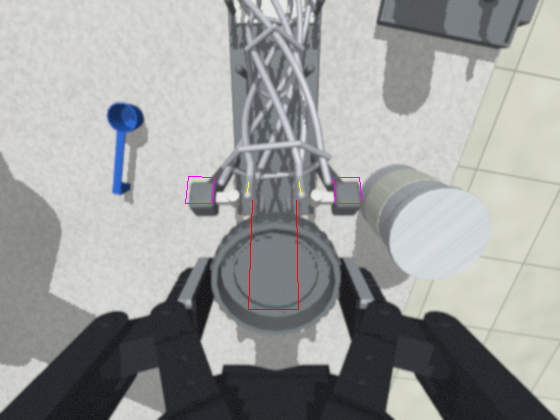

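The lid is held mouth up, with its rim at (275,270). The housings at (203,193) and (348,193) sit about 2 px right of the fit, so I shift +1.5 mm in tool y. I go down square to the rails so the lid pivots flat in the soft grip.

```bash
python3 -m inch '{"plan":[{"dx":-0.1,"dy":0.15,"dz":2.4,"twist":0},{"dx":0,"dy":0,"dz":2.2,"twist":0},{"dx":-0.3,"dy":0,"dz":0.38,"twist":0},{"dx":-0.3,"dy":0,"dz":0.38,"twist":0},{"dx":-0.2,"dy":0,"dz":0.24,"twist":0},{"dx":-0.2,"dy":0,"dz":0.24,"twist":0},{"dx":0,"dy":0,"dz":0,"twist":0}]}'
python3 -m inch '{"plan":[{"dx":-0.1,"dy":0,"dz":0.12,"twist":0},{"dx":-0.1,"dy":0,"dz":0.12,"twist":0},{"dx":-0.1,"dy":0,"dz":0.12,"twist":0},{"dx":-0.1,"dy":0,"dz":0.12,"twist":0},{"dx":0,"dy":0,"dz":0,"twist":0}]}'
python3 ov.py pics/w2.png
```

```text
clock: 7.67
eef_pos: [568.1, -146.5, 224.4]
tcp_rot: [0.644, 0.765, 0.0, 0.0]
force: [-0.1, 0.2, -0.9]
width: 0.723
finger_force: 22.4
clock: 8.08
eef_pos: [568.2, -149.0, 219.7]
tcp_rot: [0.644, 0.765, 0.001, -0.0]
force: [-2.9, 5.0, 4.6]
width: 0.723
finger_force: 22.3
[ 568.21 -149.04  219.69] 0.722657200230264 22.26523119930789 8.0833
chute [273.66 155.59] [(0.98, array([276.6, 161. ]))]
mouth [271.84 207.27] []
load [271.5  274.03] []
rest [271.69 235.97] []
roof [270.62 196.71] []
twist [272.46  31.69] [(0.74, array([276.1,  34.6]))]
```

```bash
python3 -m inch '{"plan":[{"dx":-0.1,"dy":0,"dz":0.12,"twist":0},{"dx":-0.1,"dy":0,"dz":0.12,"twist":0},{"dx":-0.1,"dy":0,"dz":0.12,"twist":0},{"dx":-0.1,"dy":0,"dz":0.12,"twist":0},{"dx":-0.1,"dy":0,"dz":0.12,"twist":0},{"dx":0,"dy":0,"dz":0,"twist":0}]}'
python3 ov.py pics/w2.png
```

```text
clock: 8.93
eef_pos: [569.4, -154.1, 213.7]
tcp_rot: [0.644, 0.765, 0.001, -0.0]
force: [-1.7, 4.6, 4.3]
width: 0.729
finger_force: 24.2
[ 569.4  -154.12  213.69] 0.728559213652638 24.151124320301278 8.9333
chute [273.25 151.88] [(0.77, array([275.8, 154.4]))]
mouth [271.13 202.19] []
load [270.74 271.51] []
rest [270.97 231.94] []
roof [269.66 189.33] []
twist [271.83  21.18] [(0.7, array([273. ,  25.1]))]
```

View pics/w2.png

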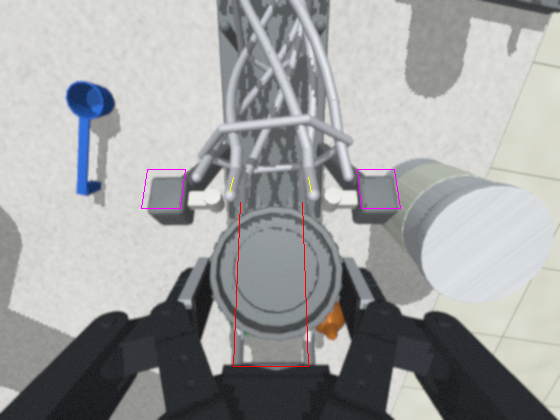

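The lid rim is centred at (276,270) between the rails and is pivoting flat at a steady 6 N or so. A small final press, then I let go.

```bash
python3 -m inch '{"plan":[{"dx":-0.07,"dy":0,"dz":0.08,"twist":0},{"dx":-0.07,"dy":0,"dz":0.08,"twist":0},{"dx":0,"dy":0,"dz":0,"twist":0}]}'
python3 -m inch '{"plan":[{"dx":0,"dy":0,"dz":0,"twist":0},{"dx":0,"dy":0,"dz":0,"twist":0},{"dx":0,"dy":0,"dz":0,"twist":0},{"dx":0,"dy":0,"dz":0,"twist":0},{"dx":0,"dy":0,"dz":0,"twist":0},{"dx":0,"dy":0,"dz":0,"twist":0},{"dx":0,"dy":0,"dz":0,"twist":0},{"dx":0,"dy":0,"dz":0,"twist":0}]}' 1
python3 ov.py pics/w3.png
```

```text
clock: 9.53
eef_pos: [569.7, -155.6, 212.0]
tcp_rot: [0.644, 0.765, 0.001, 0.0]
force: [-1.6, 4.1, 3.9]
width: 0.729
finger_force: 24.3
clock: 10.2
eef_pos: [569.6, -156.2, 211.4]
tcp_rot: [0.644, 0.765, -0.0, -0.0]
force: [0.2, 0.4, -0.3]
width: 0.999
finger_force: 0.0
[ 569.61 -156.21  211.42] 0.9987714582455044 0.0 10.2
chute [273.53 150.21] [(0.84, array([275. , 154.5])), (0.65, array([274. , 231.8]))]
mouth [271.34 199.94] []
load [270.95 270.3 ] []
rest [271.17 230.11] []
roof [269.76 186.08] [(0.21, array([273.3, 231.4]))]
twist [271.99  16.64] [(0.85, array([274.8,  19.7]))]
```

View pics/w3.png

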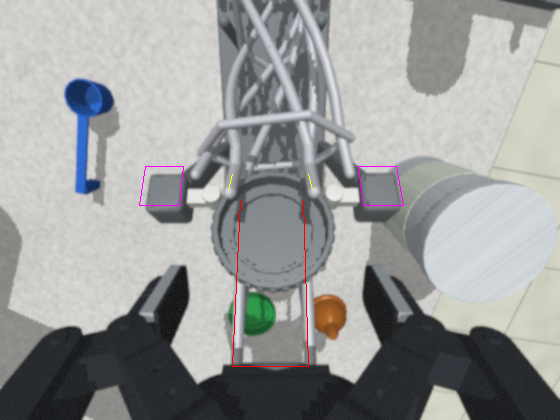

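The lid slid to the catches and lies mouth up at (272,231), matching the rest point at (271,230). To push, I'll use half-open fingers (about 51 mm) straddling the rails behind the lid. That keeps them clear of the cross wire.

```bash
python3 -m inch '{"plan":[{"dx":0,"dy":0,"dz":-1.5,"twist":0},{"dx":0,"dy":0,"dz":-2.5,"twist":0},{"dx":0,"dy":0,"dz":-3,"twist":0},{"dx":0,"dy":0,"dz":0,"twist":0}]}'
python3 -m inch '{"plan":[{"dx":0,"dy":0,"dz":0,"twist":0},{"dx":0,"dy":0,"dz":0,"twist":0},{"dx":0,"dy":0,"dz":0,"twist":0},{"dx":0,"dy":0,"dz":0,"twist":0},{"dx":0,"dy":0,"dz":0,"twist":0}]}' 0.6
python3 - <<'E'
from lk import *
P=np.load("P.npy"); s=monitor.observe(); R=tool(s)
P[:2]+=(R@[-0.7,1.5,0])[:2]; np.save("P2.npy",P)
for x,z in((50.3,-3.6),(43,-3.6),(21,-3.6)):
    t=c2w(P,m2c((x,0,z))); print(x,z,t,"delta tool cm",R.T@(t-np.array(s["eef_pos"]))/10)
E
```

```text
clock: 10.88
eef_pos: [570.3, -156.4, 287.2]
tcp_rot: [0.644, 0.765, 0.001, 0.003]
force: [1.4, -1.1, 0.8]
width: 1.002
finger_force: 0.0
clock: 11.3
eef_pos: [569.4, -156.1, 280.6]
tcp_rot: [0.644, 0.765, -0.0, -0.001]
force: [-0.3, 0.4, 0.4]
width: 0.599
finger_force: 0.0
50.3 -3.6 [ 571.2  -169.38  216.57] delta tool cm [-1.34 -0.04  6.4 ]
43 -3.6 [ 570.24 -163.87  211.88] delta tool cm [-0.79 -0.04  6.87]
21 -3.6 [ 567.37 -147.27  197.74] delta tool cm [ 0.9  -0.04  8.29]
```

```bash
python3 -m inch '{"plan":[{"dx":-0.65,"dy":0,"dz":0,"twist":0},{"dx":-0.65,"dy":0,"dz":0,"twist":0},{"dx":0,"dy":0,"dz":2.5,"twist":0},{"dx":0,"dy":0,"dz":2.0,"twist":0},{"dx":0,"dy":0,"dz":1.2,"twist":0},{"dx":0,"dy":0,"dz":0.6,"twist":0},{"dx":0,"dy":0,"dz":0,"twist":0}]}'
sed -i 's/P.npy/P2.npy/' ov.py; python3 ov.py pics/w4.png
```

```text
clock: 11.88
eef_pos: [571.4, -169.3, 217.0]
tcp_rot: [0.644, 0.765, -0.0, -0.001]
force: [-0.3, 0.3, 0.6]
width: 0.6
finger_force: 0.0
[ 571.35 -169.34  217.04] 0.599552641150185 0.0 11.8833
chute [275.63 138.75] [(0.77, array([275.4, 139.9]))]
mouth [274.94 176.35] []
load [274.81 244.02] []
rest [274.88 205.38] []
roof [274.46 154.17] []
twist [275.18  -1.97] [(0.96, array([274.8,   4.4]))]
```

View pics/w4.png

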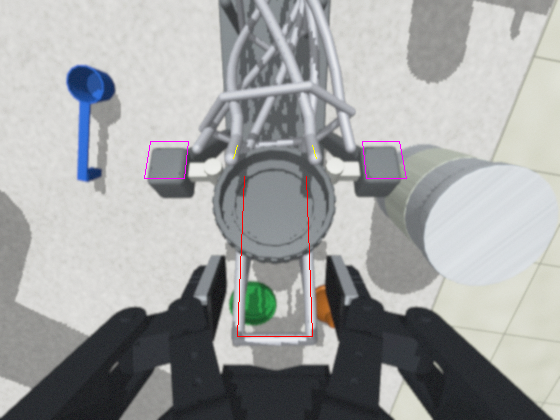

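The fingers straddle the rails symmetrically (inner faces about 222 and 328) behind the lid at (274,205). Pushing down the slope.

```bash
python3 -m inch '{"plan":[{"dx":0.23,"dy":0,"dz":0.19,"twist":0},{"dx":0.23,"dy":0,"dz":0.19,"twist":0},{"dx":0.23,"dy":0,"dz":0.19,"twist":0},{"dx":0.15,"dy":0,"dz":0.13,"twist":0},{"dx":0,"dy":0,"dz":0,"twist":0}]}'
python3 -m inch '{"plan":[{"dx":0.15,"dy":0,"dz":0.13,"twist":0},{"dx":0.15,"dy":0,"dz":0.13,"twist":0},{"dx":0.15,"dy":0,"dz":0.13,"twist":0},{"dx":0,"dy":0,"dz":0,"twist":0}]}'
python3 -m inch '{"plan":[{"dx":0.15,"dy":0,"dz":0.13,"twist":0},{"dx":0.15,"dy":0,"dz":0.13,"twist":0},{"dx":0,"dy":0,"dz":0,"twist":0}]}'
```

```text
clock: 12.65
eef_pos: [570.2, -160.3, 211.2]
tcp_rot: [0.644, 0.765, -0.0, -0.0]
force: [-0.7, -0.5, 0.5]
width: 0.599
finger_force: 0.4
clock: 12.98
eef_pos: [569.6, -156.0, 207.5]
tcp_rot: [0.644, 0.765, 0.0, 0.0]
force: [-1.1, -0.6, 0.1]
width: 0.601
finger_force: 1.3
clock: 13.23
eef_pos: [569.0, -152.9, 204.7]
tcp_rot: [0.644, 0.765, 0.0, -0.0]
force: [-0.7, -0.3, 1.7]
width: 0.601
finger_force: 1.0
```

```bash
cat > fl.py <<'E'
from ov import *
s=monitor.observe();p=eyes.read_camera("wrist")
for n in("mouth","rest"): print(n,wproj(p,s,c2w(P,PTS[n])))
print([(round(r["conf"],2),np.array(r["rect"]),p["frame"][r["region"]].mean(0)) for r in eyes.trace(p,"lid")[:4]])
for cam in("top","scene"):
    q=eyes.read_camera(cam)
    print(cam,[(n,round(r["conf"],2),np.array(r["rect"]),q["frame"][r["region"]].mean(0)) for n in("lid","dry_lid") for r in eyes.trace(q,n)[:4]])
E
python3 fl.py
```

```text
mouth [274.   210.52]
rest [273.93 242.04]
[(0.86, array([273.4, 224.7, 128.1, 124.6]), array([129.43, 134.39, 137.31])), (0.75, array([253. , 320.8,  46.2,  45.3]), array([ 46.  , 115.71,  63.35]))]
top [('lid', 0.88, array([346. , 198.3,  21.3,  30.3]), array([65.01, 68.16, 68.96])), ('dry_lid', 0.69, array([175.1, 233.8,  26.7,  25.7]), array([70.94, 74.34, 74.41])), ('dry_lid', 0.48, array([347. , 199.8,  20. ,  28.7]), array([63.19, 66.47, 67.42]))]
scene [('lid', 0.68, array([141.8, 260.5,  19.7,  21.7]), array([ 69.86, 106.62,  73.6 ])), ('lid', 0.6, array([215.6, 213.4,  19.2,  18.1]), array([98.01, 97.47, 97.57]))]
```

```bash
python3 -m inch '{"plan":[{"dx":0.15,"dy":0,"dz":0.13,"twist":0},{"dx":0.15,"dy":0,"dz":0.13,"twist":0},{"dx":0.15,"dy":0,"dz":0.13,"twist":0},{"dx":0,"dy":0,"dz":0,"twist":0},{"dx":0,"dy":0,"dz":0,"twist":0}]}'
python3 -m inch '{"plan":[{"dx":0.15,"dy":0,"dz":0.13,"twist":0},{"dx":0,"dy":0,"dz":0,"twist":0},{"dx":0,"dy":0,"dz":0,"twist":0}]}'; python3 fl.py
```

```text
clock: 14.05
eef_pos: [568.2, -148.6, 200.9]
tcp_rot: [0.644, 0.765, 0.0, -0.0]
force: [-0.6, -0.9, 0.7]
width: 0.601
finger_force: 0.5
clock: 14.3
eef_pos: [568.0, -147.2, 199.5]
tcp_rot: [0.644, 0.765, -0.0, -0.0]
force: [-0.6, -0.1, -0.7]
width: 0.594
finger_force: 0.3
mouth [273.94 223.65]
rest [273.86 256.3 ]
[(0.84, array([251.7, 327.8,  51.7,  43.5]), array([ 50.36, 112.6 ,  65.87])), (0.67, array([274.6, 222.1, 122.9, 124.3]), array([131.57, 136.94, 139.87]))]
top [('lid', 0.63, array([344.9, 200.4,  22.8,  29.5]), array([65.66, 68.79, 69.01])), ('lid', 0.41, array([424.9, 216.7,   7.1,   8.4]), array([31.37, 60.74, 37.47])), ('lid', 0.24, array([203.4, 153.5,  29.6,  37.8]), array([ 98.33, 101.85, 103.25])), ('dry_lid', 0.91, array([174.6, 235.8,  26.8,  23.4]), array([70.27, 73.71, 73.87]))]
scene [('lid', 0.77, array([139.8, 260.5,  21.5,  23.2]), array([ 68.24, 104.04,  71.87])), ('lid', 0.69, array([216.9, 212.1,  22.5,  17.2]), array([100.1 ,  99.9 ,  99.67])), ('dry_lid', 0.76, array([372.6, 227.1,  22.5,  18.4]), array([116.5 , 116.01, 115.97]))]
```

```bash
python3 -m inch '{"plan":[{"dx":0.15,"dy":0,"dz":0.13,"twist":0},{"dx":0.15,"dy":0,"dz":0.13,"twist":0},{"dx":0,"dy":0,"dz":0,"twist":0},{"dx":0,"dy":0,"dz":0,"twist":0},{"dx":0,"dy":0,"dz":0,"twist":0},{"dx":0,"dy":0,"dz":0,"twist":0},{"dx":0,"dy":0,"dz":0,"twist":0}]}'; python3 fl.py
```

```text
clock: 15.28
eef_pos: [567.6, -144.4, 197.2]
tcp_rot: [0.644, 0.765, 0.0, -0.0]
force: [0.6, 0.4, -0.9]
width: 0.598
finger_force: 0.2
mouth [273.75 230.16]
rest [273.67 263.35]
[(0.88, array([273.4, 222.2, 125.8, 122.3]), array([131.34, 136.41, 139.37])), (0.56, array([252.4, 329.4,  47. ,  43.2]), array([ 43.42, 108.38,  59.69]))]
top [('lid', 0.57, array([344.8, 200.4,  24.8,  32.9]), array([64.58, 68.21, 68.5 ])), ('lid', 0.55, array([424.9, 214.1,   9.6,  13.1]), array([34.39, 65.03, 40.62])), ('dry_lid', 0.87, array([177.1, 233.4,  23.6,  24. ]), array([69.85, 73.3 , 73.5 ]))]
scene [('lid', 0.86, array([140.6, 261.4,  22.7,  25.5]), array([ 75.35, 107.3 ,  77.79])), ('lid', 0.8, array([217.8, 212.6,  22.8,  19.1]), array([99.05, 98.77, 98.59])), ('dry_lid', 0.61, array([372.2, 227.4,  22.5,  22.5]), array([117.18, 116.62, 116.68]))]
```

```bash
python3 -m inch '{"plan":[{"dx":0.0,"dy":0,"dz":0,"twist":0},{"dx":0.15,"dy":0,"dz":0.13,"twist":0},{"dx":0,"dy":0,"dz":0,"twist":0},{"dx":0,"dy":0,"dz":0,"twist":0},{"dx":0,"dy":0,"dz":0,"twist":0},{"dx":0,"dy":0,"dz":0,"twist":0},{"dx":0,"dy":0,"dz":0,"twist":0}]}' 0.55; python3 fl.py
```

```text
clock: 16.27
eef_pos: [567.4, -143.0, 195.9]
tcp_rot: [0.644, 0.765, 0.0, 0.0]
force: [-0.6, -0.2, 0.6]
width: 0.552
finger_force: 0.0
mouth [273.77 233.57]
rest [273.7  267.04]
[(0.96, array([251.9, 331.4,  45.9,  48.9]), array([ 43.95, 107.14,  59.67])), (0.61, array([270. ,  18.8,  46. ,  36.2]), array([82.43, 85.73, 87.78]))]
top [('lid', 0.58, array([274.9, 219.1,  21.5,  22.9]), array([67.92, 71.  , 71.83])), ('lid', 0.54, array([425.2, 215.1,   9.5,  11.6]), array([25.52, 62.14, 34.24])), ('dry_lid', 0.64, array([175.1, 232.9,  30.2,  26.7]), array([71.65, 74.89, 74.9 ]))]
scene [('lid', 0.65, array([141.4, 261.8,  21.1,  20.4]), array([ 72.67, 105.89,  75.54])), ('lid', 0.6, array([299.5, 235.4,  26.3,  14.7]), array([118.11, 117.5 , 117.41])), ('dry_lid', 0.81, array([372.3, 229.2,  23.2,  20.9]), array([118.1 , 117.41, 117.34]))]
```

The lid ran through. I retreat up the slope and clear, then check the tray.

```bash
python3 -m inch '{"plan":[{"dx":-0.7,"dy":0,"dz":-0.6,"twist":0},{"dx":-1.2,"dy":0,"dz":-1.0,"twist":0},{"dx":0,"dy":0,"dz":-3,"twist":0},{"dx":0,"dy":0,"dz":-4,"twist":0},{"dx":-2,"dy":0,"dz":-3.5,"twist":0},{"dx":-4,"dy":0,"dz":0,"twist":0},{"dx":-4,"dy":0,"dz":0,"twist":0},{"dx":0,"dy":0,"dz":0,"twist":0}]}'
python3 - <<'E'
from ov import *
ims=[]
for cam,(u0,v0) in {"top":(205,185),"scene":(270,190)}.items():
    q=eyes.read_camera(cam)
    for n in("lid","dry_lid"):
        for r in eyes.trace(q,n)[:3]:
            u,v,w,h=r["rect"]; X=ray(q,u,v,20); d=q["depth"][r["region"]]
            a=P[2]; e=X-[P[0],P[1],0]; print(cam,n,round(r["conf"],2),np.array(r["rect"]),X,"chute",e[0]*np.cos(a)+e[1]*np.sin(a),-e[0]*np.sin(a)+e[1]*np.cos(a))
            if cam=="top" and n=="lid":
                ys,xs=np.nonzero(r["region"]); z=np.array([world(q,x,y,q["depth"][y,x])[2] for x,y in zip(xs,ys)]); print(" z pct",np.percentile(z,[5,25,50,75,95]))
    im=cv2.resize(q["frame"][v0:v0+75,u0:u0+100],(400,300),interpolation=cv2.INTER_CUBIC)
    ims.append(im)
cv2.imwrite("pics/end.png",np.hstack(ims)[:,:,::-1])
E
```

```text
clock: 17.33
eef_pos: [588.1, -266.3, 315.1]
tcp_rot: [0.646, 0.764, -0.001, -0.0]
force: [0.3, 1.1, -1.7]
width: 0.551
finger_force: 0.0
top lid 0.95 [241.6 228.2  20.5  28.2] [511.69 130.27  20.  ] chute -264.5708547420801 -7.471006569278515
 z pct [13.36 23.46 25.84 27.9  30.7 ]
top lid 0.41 [413.9 206.8  10.1  20.3] [ 582.42 -337.32   20.  ] chute 208.23293787211836 -17.62005773394399
 z pct [-0.63  2.74  5.85 10.62 17.14]
top dry_lid 0.84 [176.3 235.1  24.8  25.1] [488.64 304.35  20.  ] chute -440.0284013696289 -0.4609404095166667
top dry_lid 0.63 [205.8 152.6  29.   35.7] [719.33 236.19  20.  ] chute -333.4737079945605 215.20592220587997
scene lid 0.88 [312.4 233.4  24.4  20.1] [514.36 130.28  20.  ] chute -264.1214418355033 -4.83585986859773
scene lid 0.84 [141.4 260.3  23.5  21.6] [ 575.78 -343.43   20.  ] chute 213.11790240553148 -25.206285944489537
scene lid 0.66 [446.6 243.4  48.5  42. ] [571.52 502.59  20.  ] chute -621.203068937393 115.04838703839067
scene dry_lid 0.88 [373.1 228.7  24.4  24.3] [508.38 306.44  20.  ] chute -438.7197190027053 19.34512012052226
scene dry_lid 0.53 [313.6 233.1  24.1  15.1] [513.52 133.81  20.  ] chute -267.74344579098135 -5.061830646732304
```

View pics/end.png

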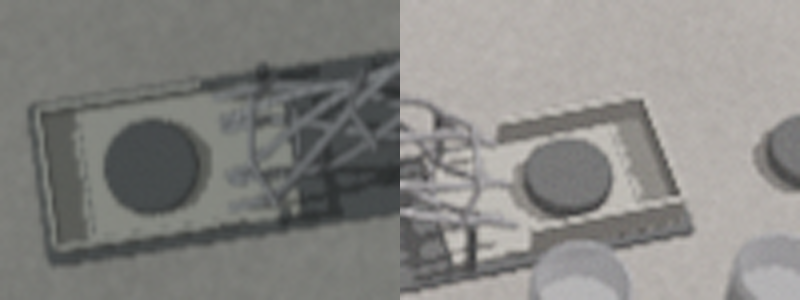

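The lid lies inside the tray at crop (152,167), smooth closed face up, with its top at about z 26 mm (12 + 15). So it is mouth down. A short wait to confirm it's still, then I hand in.

```bash
python3 -m inch '{"plan":[{"dx":0,"dy":0,"dz":0,"twist":0},{"dx":0,"dy":0,"dz":0,"twist":0},{"dx":0,"dy":0,"dz":0,"twist":0},{"dx":0,"dy":0,"dz":0,"twist":0},{"dx":0,"dy":0,"dz":0,"twist":0},{"dx":0,"dy":0,"dz":0,"twist":0}]}'
python3 - <<'E'
from h import *
for c in("top","scene"):
    q=eyes.read_camera(c); print([(round(r["conf"],2),np.round(r["rect"],1)) for r in eyes.trace(q,"lid")[:2]])
print(workorder.finish_job())
E
```

```text
clock: 18.13
eef_pos: [587.6, -260.1, 316.9]
tcp_rot: [0.644, 0.765, -0.0, 0.0]
force: [-0.3, -0.0, -0.2]
width: 0.551
finger_force: 0.0
[]
[(0.97, array([140.2, 261.8,  20.7,  21.6])), (0.75, array([311.4, 233.8,  29.1,  20.9]))]
the job is handed in; nothing more can be done
None
```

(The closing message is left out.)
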